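# Make up a stamping kit and a paper kit

### The arm

A 6-joint arm with a two-finger parallel gripper is mounted at the origin on the work surface; the furniture and walls round the work are solid. World frame = base frame: x ahead of the robot, y to its left, z up, the work surface at z = 0. Lengths are in m, angles in rad, forces in N, time in s.
With the tool pointing down it reaches from about 0.325 to 0.9 m from the base axis. Payload 3.5 kg.
Tool frame: the origin (TCP) lies on the centre line of the jaws, within the pads' length; the fingertips stand 8 mm ahead of it and the grasp point (between the pads) lies 11 mm behind it; z points along the fingers, y is the direction in which the jaws open and shut (so a half turn about z gives the same grasp; the last joint's range is limited). The gripper opens to 85 mm and grips with 20 to 120 N. Pads are 22 mm wide; open, the fingers measure 114 mm over their backs; the gripper's body (76 mm by 85 mm) begins 54 mm behind the grasp point. The pads swing forward as they close: fully open they stand 13 mm farther back than shut.
Start: joints at [-1.352, 0.276, -0.026, 1.268, 0, 1.467], TCP at [0.198, -0.593, 0.205] pointing down, gripper open.
Joint ranges: [-3.12, 3.12], [-0.85, 1.88], [-1.08, 1.24], [-1.95, 2.15], [-1.57, 1.53], [-3.14, 3.14]. Speed limits (rad/s): [2.57, 2.57, 3.14, 3.14, 3.14, 3.14].

### API

Orientations are given as a rotation vector (axis times angle).
In Python, from station import env, optics gives the robot as it stands.
- The arm moves only by the shell command python3 -m creep 'ROWS' [FORCE]. ROWS is JSON, a list of rows, each a list of 7 numbers: the shift along the tool's x, y, z in m, then the turn, a rotation vector about the tool's x, y, z in rad, then the closure in counts, from 0 (fully open) to 255 (shut). A call has exactly 5 rows; each row shifts and turns the commanded pose from where the row before left it, along the tool's axes as they then stand; what a row does not reach is not made up. A row lasts 1/8 s, in which the tool goes at most 62.5 mm and 10.7 degrees, less where a joint would pass 70% of its speed; a pose out of reach is approached as far as the arm can. A call is refused whole if a number of a shift passes 0.0625 or a number of a turn 0.188, either way. A call with a gripper value outside its range is refused whole. The fingers move at their own pace and stop on an object; FORCE is the grip in N (left out, the last holds). Time passes only in rows, so rows that do not move let the fingers close, or fill a call up. It gives the time, the measured TCP pose, the force and the opening at its end, in the units of the state.
- env.observe(): the state, without advancing time (a new reading comes with each control period).
- optics.get_image(name): name is "side" or "top"; returns the picture (480x640x3 uint8, red, green, blue); there is no depth.
- optics.calibration(name): a dict with "fov_y" (degrees; the focal length in pixels is half the picture's height over the tangent of half this angle, whatever the lens; pixels are square), "cx", "cy" (the principal point, pixels), "T" (4x4, takes a point from camera to world coordinates). Camera axes: x right, y up, looking along -z (the intrinsics and any distortion apply to the point x, -y, -z); pixel columns grow to the right and rows downward; lengths in m; the calibration is good to about 2 mm. A picture is of the moment at which its call begins. calibration takes no time and is no camera call.
- env.close_job(): hands the job in, once; it reports no verdict.
The state is a dict: "clock": time; "qpos": joint angles; "qvel": joint speeds; "tau": joint torques, N m; "ee_pos": TCP position; "orientation": TCP orientation; "force": force on the tool from outside, world axes, zero at the start; "moment": the same for the moment, N m; "width": opening from 0.0 (shut) to 1.0 (fully open).
Only numpy, scipy, OpenCV 4.12 (cv2) and the standard library are available. Lean on these libraries where they do the work, as an engineer would, in place of code of your own. Each camera call takes 0.05 s, during which the arm holds its last target. There are 200 camera calls.

### The job

Make up the two desk kits from the stock lying between the trays. The paper kit goes in the long tray with three compartments: the glue stick upright in its narrow end compartment, the binder clip standing on its spine in the middle one and the eraser flat in its wide end compartment; the stamping kit goes in the short tray with two compartments: the rubber stamp upright in the narrow one and the ink bottle upright in the wide one. Each thing must rest on its compartment's floor; leave the pen lying where it is.

Things in the scene. Friction and masses are not known exactly. Their poses are not given: they have to be found in the camera images.
- trio_tray: Fixed open tray of light wood, the longer one: 216 (y) x 94 (x) mm, three compartments in a row along y. Origin at the centre of its underside, z up, turned any way round. Walls 5 mm, inner floor at z = 7, rim at z = 27 mm. Each compartment is 84 mm wide (x); along y: narrow 50 mm, centre y = -78; middle 62 mm, centre y = -17; wide 84 mm, centre y = +61 mm.
- pair_tray: Fixed open tray of light wood, the shorter one: 146 (y) x 94 (x) mm, two compartments in a row along y. Origin at the centre of its underside, z up, turned any way round. Walls 5 mm, inner floor at z = 7, rim at z = 27 mm. Each compartment is 84 mm wide (x); along y: narrow 55 mm, centre y = -40.5; wide 76 mm, centre y = +30 mm.
- glue_stick: Loose glue stick, an upright cylinder 27 mm in diameter and 90 mm high, 35 g. Origin at the centre of its underside, z up. Can be gripped round the barrel at any height.
- binder_clip: Loose black binder clip standing on its spine, wire loops up, 14 g. The body is a wedge 38 mm along x, 22 mm high, 22 mm across (y) at its foot, narrowing to 5 mm at its top; the loops reach to 50 mm but give nothing to grip. Origin at the centre of its underside, z up. Pick it as low as possible across the spine (fingers closing along its y).
- eraser: Loose rectangular eraser lying flat, white with a blue sleeve (not the longer, thinner blue memory stick with a metal plug, which is fixed near the stock): 21 mm along x, 45 mm along y, 12 mm high. Origin at the centre of its underside, z up. Pick it across its 21 mm.
- rubber_stamp: Loose upright wooden stamp, 70 g: base 26 mm (x) by 60 mm (y), 16 mm high, and on its middle a turned handle whose round knob is 24 mm across from z = 36 to 74 mm (waist 16 mm). Origin at the centre of its underside, z up. Grip the knob. In the pair tray's narrow compartment the base fits with its y along the tray's x (either way round).
- ink_bottle: Loose closed square bottle: body 50 x 50 mm and 55 mm high, with a round cap 30 mm in diameter on top, 73 mm in all, 160 g. Origin at the centre of its underside, z up, x and y square to its sides. Grip the body across two sides above the tray's rim height, or the cap.
- pen: Loose black pen lying flat in the middle of the stock, 142 mm along its x, 10 mm wide, 12 mm high; origin at the centre of its underside. It belongs to neither kit and stays where it lies.
Mind the look-alikes: they are no part of the job. Of the things like the binder_clip, leave any that is orange; of the rest the smaller one is meant.

How it is judged:
At the end, for the whole second after the job is handed in: All five things stand or lie in their own compartments of the right tray as the goal says: each origin at least 6 mm inside the compartment's walls and at most 5 mm above its floor, tilt under 0.2 rad, at rest (under 0.02 m/s) and released (y of glue_stick in the frame of trio_tray between -0.097 and -0.059 m and x of glue_stick in the frame of trio_tray between -0.036 and 0.036 m and z of each of glue_stick, binder_clip, eraser in the frame of trio_tray below 0.012 m and angle between each of glue_stick, binder_clip, eraser, rubber_stamp, ink_bottle's own z axis and vertical below 0.2 rad and linear speed of each of glue_stick, binder_clip, eraser, rubber_stamp, ink_bottle below 0.02 m/s and contact force between each of glue_stick, binder_clip, eraser, rubber_stamp, ink_bottle and the fingers below 0.1 N and y of binder_clip in the frame of trio_tray between -0.042 and 0.008 m and x of binder_clip in the frame of trio_tray between -0.036 and 0.036 m and y of eraser in the frame of trio_tray between 0.025 and 0.097 m and x of eraser in the frame of trio_tray between -0.036 and 0.036 m and y of rubber_stamp in the frame of pair_tray between -0.062 and -0.019 m and x of rubber_stamp in the frame of pair_tray between -0.036 and 0.036 m and z of each of rubber_stamp, ink_bottle in the frame of pair_tray below 0.012 m and y of ink_bottle in the frame of pair_tray between -0.002 and 0.062 m and x of ink_bottle in the frame of pair_tray between -0.036 and 0.036 m); the robot touches nothing.
It fails at once if the pen is moved more than 20 mm (distance of pen from where it was at the start of the episode above 0.02 m).
It also fails if it takes over 120 s, if anything falls off the work surface, if the arm or the gripper's body presses on something with over 40 N, if the wrist force passes 120 N, or if a joint passes its speed limit or range.

## Working session

There is one attempt and no reset: what is moved stays moved. The work goes in short steps, Python scripts to look and compute and a shell command to move; the robot and the scene stay as the last step left them, time stands still between calls to the robot, and variables do not carry over. Pictures are saved under pics/ and viewed, on a budget of 14 in all, crops included, one or two more only if the job needs it, and the job is handed in when it is done.

```bash
ls; mkdir -p pics; python3 - <<'E'
from station import env, optics
import cv2
s=env.observe();print(s)
for n in("top","side"):
    c=optics.calibration(n);print(n,c)
    cv2.imwrite(f"pics/{n}0.png",cv2.cvtColor(optics.get_image(n),cv2.COLOR_RGB2BGR))
E
```

```text
pics
{'clock': 0.0, 'qpos': array([-1.35240229e+00,  2.77164255e-01, -2.79303356e-02,  1.26799715e+00,
        2.08355654e-05,  1.46742981e+00]), 'qvel': array([-8.82092753e-04,  6.20197445e-04, -1.62709115e-03, -6.88726459e-06,
        1.47825663e-03,  3.90190413e-05]), 'tau': array([-8.85213421e-05, -4.45508623e+01,  2.95203710e+01,  1.64236320e-02,
       -1.81938894e-04,  3.06221224e-06]), 'ee_pos': array([ 0.19747765, -0.59207538,  0.20411707]), 'orientation': array([-3.09876098e+00, -5.02875544e-01,  1.74457658e-04]), 'force': array([0.11684752, 0.70801561, 0.41139723]), 'moment': array([ 0.02480547, -0.00140952,  0.01008979]), 'width': 0.9995915204664946}
top {'fov_y': 47.80707264525885, 'cx': 314.36856056426626, 'cy': 239.00910944869315, 'T': array([[ 0.01863824,  0.98733355, -0.15755977,  0.42262518],
       [-0.99978543,  0.01697983, -0.01186523, -0.00386216],
       [-0.0090396 ,  0.15774711,  0.98743817,  1.07444188],
       [ 0.        ,  0.        ,  0.        ,  1.        ]])}
side {'fov_y': 44.74824322198802, 'cx': 308.6835630581331, 'cy': 241.02452668421347, 'T': array([[ 0.97471366,  0.12914408, -0.18235975,  0.36801862],
       [-0.22261612,  0.49044676, -0.84255803, -1.04316493],
       [-0.01937363,  0.86184905,  0.50679471,  0.70099365],
       [ 0.        ,  0.        ,  0.        ,  1.        ]])}
```

View pics/top0.png

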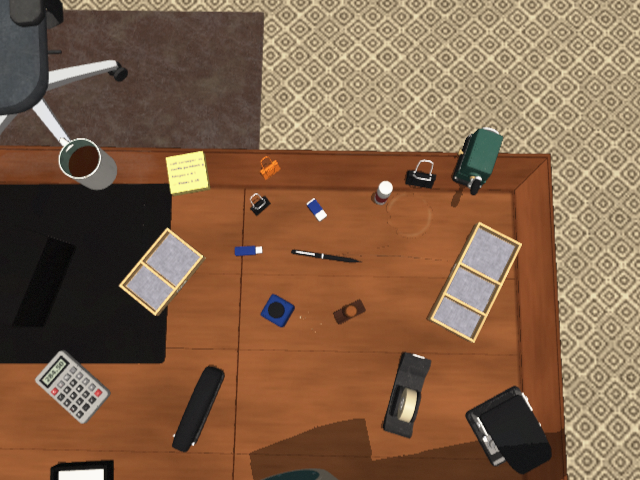

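View pics/side0.png

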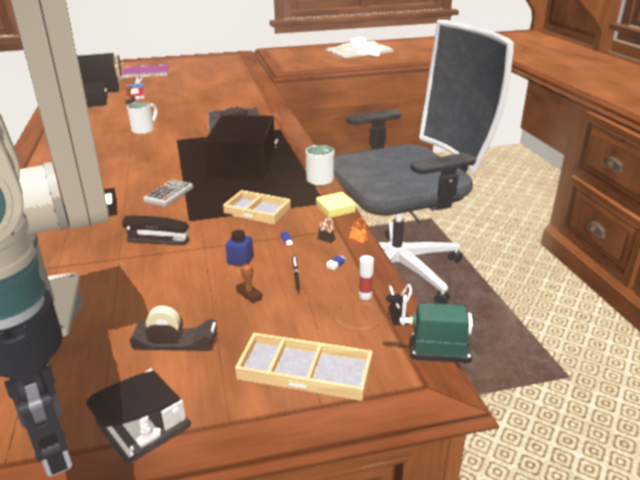

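The top view shows the trio tray at about (476,282) and the pair tray at (162,272). The glue stick is at (385,190), small black clip (260,204), eraser (317,209), stamp (349,311), ink (277,310) and pen (326,257). The memory stick at (248,251), the orange clip and the big black clip are the decoys. I'll enlarge this view to measure.

```bash
python3 - <<'E'
import cv2
im=cv2.imread("pics/top0.png")
def crop(x,y,w,h,k,n): cv2.imwrite(n,cv2.resize(im[y:y+h,x:x+w],None,fx=k,fy=k,interpolation=cv2.INTER_CUBIC))
crop(230,175,195,150,4,"pics/c1.png")
a=im[215:345,115:210]; b=im[215:345,425:525]
cv2.imwrite("pics/c2.png",cv2.resize(cv2.hconcat([a,b]),None,fx=4,fy=4,interpolation=cv2.INTER_CUBIC))
E
```

```text
(no output)
```

View pics/c1.png

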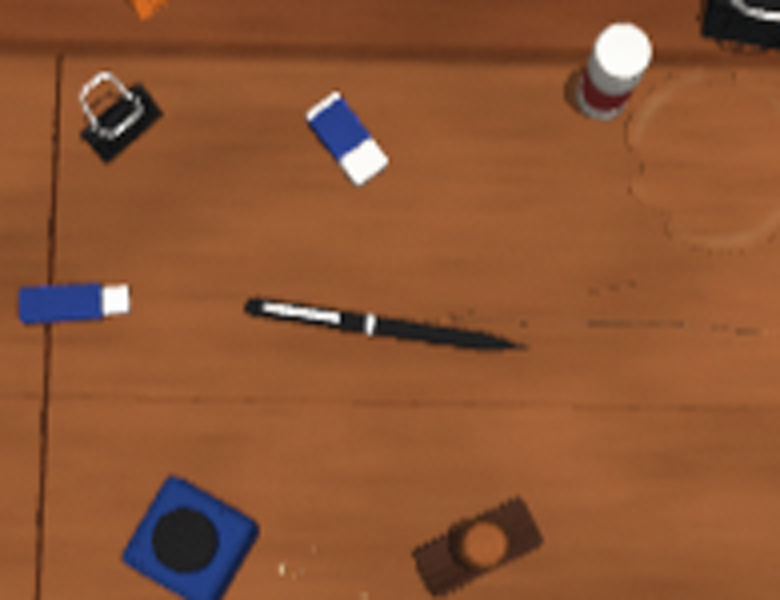

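View pics/c2.png

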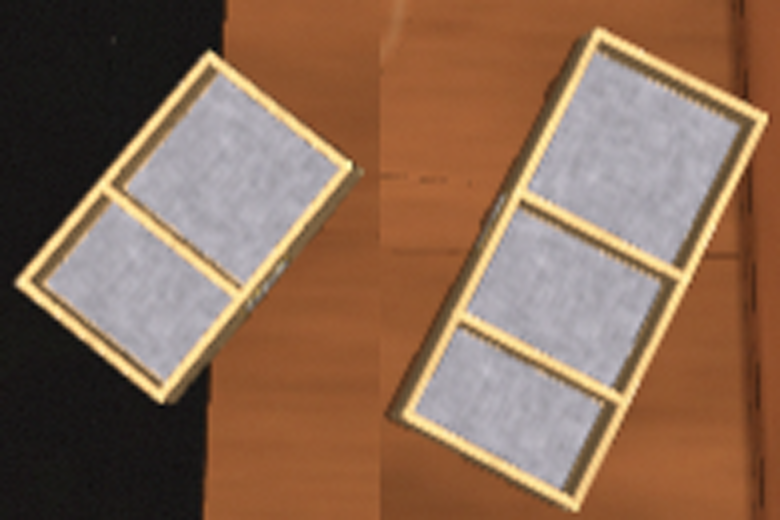

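The crops show the trays' rim corners and every item sharply, and both wide compartments are at the upper end (far from the robot). Next I'll convert the pixels to positions.

```bash
cat > h.py <<'E'
import numpy as np
from station import env, optics
def ray(n,u,v):
    c=optics.calibration(n);f=240/np.tan(np.radians(c["fov_y"]/2))
    d=c["T"][:3,:3]@np.array([(u-c["cx"])/f,-(v-c["cy"])/f,-1]);return c["T"][:3,3],d
def pt(n,u,v,z):
    o,d=ray(n,u,v);return (o+d*(z-o[2])/d[2])[:2]
def proj(n,p):
    c=optics.calibration(n);f=240/np.tan(np.radians(c["fov_y"]/2))
    q=c["T"][:3,:3].T@(np.array(p)-c["T"][:3,3]);return c["cx"]+f*q[0]/-q[2],c["cy"]-f*q[1]/-q[2]
E
python3 - <<'E'
from h import *
def cr(x,y,ox,oy,z): return pt("top",(x+.5)/4-.5+ox,(y+.5)/4-.5+oy,z)
def quad(name,P,ox,oy,z):
    Q=np.array([cr(x,y,ox,oy,z) for x,y in P]);e=[Q[(i+1)%4]-Q[i] for i in range(4)]
    print(name,"c",Q.mean(0).round(4),"len",[round(float(np.linalg.norm(a)*1000),1) for a in e],"ang",[round(float(np.degrees(np.arctan2(a[1],a[0]))),1) for a in e])
quad("clip",[(81,132),(107,161),(162,113),(136,84)],230,175,.002)
quad("eraser",[(306,115),(336,92),(389,160),(360,186)],230,175,.012)
quad("stamp",[(412,555),(521,497),(544,539),(435,597)],230,175,.016)
quad("ink",[(172,477),(260,528),(211,605),(123,558)],230,175,.055)
print("cap",cr(185,540,230,175,.073),"knob",cr(484,544,230,175,.074),"glue",cr(623,51,230,175,.09),"gluefoot",cr(597,106,230,175,0.005))
quad("pair",[(210,52),(353,164),(164,402),(17,284)],115,215,.027)
quad("trio",[(598-380,29),(767-380,117),(577-380,510),(403-380,413)],425,215,.027)
print("pen",cr(247,306,230,175,.006),cr(526,347,230,175,.006))
print("stick",cr(75,303,230,175,.005))
for s in [(366,262),(367,297)]: print(proj("side",(0,0,0)))
E
```

```text
clip c [0.6612 0.1205] len [20.1, 37.0, 20.2, 37.1] ang [-137.1, -46.9, 42.7, 133.2]
eraser c [0.6528 0.0057] len [19.1, 43.9, 19.6, 45.3] ang [-50.8, -141.7, 133.4, 37.7]
stamp c [ 0.4508 -0.0611] len [60.0, 23.0, 59.8, 22.9] ang [-61.2, -150.7, 118.7, 29.8]
ink c [0.4496 0.0748] len [47.8, 42.1, 46.6, 43.8] ang [-118.8, 148.6, 63.4, -29.7]
cap [0.4499424  0.07638556] knob [ 0.45061674 -0.06070281] glue [ 0.67960992 -0.12279072] gluefoot [ 0.67301156 -0.11988585]
pair c [0.5222 0.3055] len [91.3, 144.4, 93.2, 144.6] ang [-126.5, 143.9, 53.7, -36.8]
trio c [ 0.5136 -0.3055] len [91.2, 213.7, 92.7, 212.5] ang [-117.6, 152.8, 61.7, -27.6]
pen [0.56788763 0.05431621] [ 0.54978627 -0.08459525]
stick [0.56803953 0.14024439]
(np.float64(20.255522426752293), np.float64(310.9943649860825))
(np.float64(20.255522426752293), np.float64(310.9943649860825))
```

Measured sizes match the given ones to within a few mm, apart from the ink body, which reads 42-48 mm against 50. Glue goes last into the trio tray because it is tall. Next is a helper that gives the remaining shift and turn in tool axes, then the clip.

```bash
cat > go.py <<'E'
# go.py x y z jawdeg : shift in tool axes (after turn / now), turn left about tool z
import sys
from h import *
from scipy.spatial.transform import Rotation as Ro
s=env.observe();R=Ro.from_rotvec(s["orientation"]).as_matrix()
print("t %.2f pos"%s["clock"],s["ee_pos"].round(4),"q",s["qpos"].round(2),"w %.3f"%s["width"],"F",s["force"].round(1))
if len(sys.argv)>4:
    x,y,z,j=map(float,sys.argv[1:5]);phi0=np.degrees(np.arctan2(R[1,0],R[0,0]))
    print("tilt",np.degrees(np.arccos(-R[2,2])).round(2),"phi",phi0.round(1),"jaw",(phi0-90).round(1)%180)
    d=np.array([x,y,z])-s["ee_pos"];print("now-axes shift",(R.T@d).round(4))
    for k in(0,180):
        ph=j+90+k;th=(phi0-ph+180)%360-180
        q6=np.arctan2(y,x)+np.pi-(np.radians(phi0-th))
        q6=(q6+np.pi)%(2*np.pi)-np.pi
        print("turn",np.radians(th).round(3),"q6 end %.2f"%q6,"shift after turn",((R@Ro.from_rotvec([0,0,np.radians(th)]).as_matrix()).T@d).round(4))
E
python3 go.py .6612 .1205 .15 43
```

```text
t 0.10 pos [ 0.1975 -0.5922  0.2042] q [-1.35  0.28 -0.03  1.27 -0.    1.47] w 1.002 F [1.3 0.4 0.1]
tilt 0.12 phi 18.4 jaw 108.4
now-axes shift [ 0.6653 -0.5293  0.0555]
turn -1.999 q6 end 1.00 shift after turn [0.2049 0.8251 0.0555]
turn 1.142 q6 end -2.14 shift after turn [-0.2049 -0.8251  0.0555]
```

```bash
R='x'; python3 -m creep '[[0.0475,-0.038,0,0,0,0,0],[0.0475,-0.038,0,0,0,0,0],[0.0475,-0.038,0,0,0,0,0],[0.0475,-0.038,0,0,0,0,0],[0.0475,-0.038,0,0,0,0,0]]' 30
python3 -m creep '[[0.0475,-0.038,0,0,0,0,0],[0.0475,-0.038,0,0,0,0,0],[0.0475,-0.038,0,0,0,0,0],[0.0475,-0.038,0,0,0,0,0],[0.0475,-0.038,0,0,0,0,0]]'
python3 go.py .6612 .1205 .15 43
```

```text
clock: 0.72
ee_pos: [0.3634, -0.3356, 0.2049]
orientation: [-3.101, -0.503, 0.0]
force: [1.5, -0.1, 0.7]
width: 1.001
clock: 1.35
ee_pos: [0.5286, -0.0803, 0.205]
orientation: [3.101, 0.503, -0.0]
force: [0.4, -0.8, -0.5]
width: 1.001
t 1.35 pos [ 0.5286 -0.0803  0.205 ] q [-0.27  0.12 -0.22  1.23 -0.    2.55] w 1.001 F [ 0.4 -0.8 -0.5]
tilt 0.02 phi 18.4 jaw 108.4
now-axes shift [ 0.1893 -0.1485  0.0549]
turn -1.999 q6 end 1.00 shift after turn [0.0564 0.2339 0.0549]
turn 1.142 q6 end -2.14 shift after turn [-0.0564 -0.2339  0.0549]
```

```bash
python3 -m creep '[[0.0475,-0.037,0,0,0,0,100],[0.0475,-0.037,0,0,0,0,100],[0.0475,-0.037,0,0,0,0,100],[0.0475,-0.037,0,0,0,0,100],[0,0,0,0,0,-0.182,100]]'
python3 -m creep '[[0,0,0,0,0,-0.182,100],[0,0,0,0,0,-0.182,100],[0,0,0,0,0,-0.182,100],[0,0,0,0,0,-0.182,100],[0,0,0,0,0,-0.182,100]]'
python3 -m creep '[[0,0,0,0,0,-0.182,100],[0,0,0,0,0,-0.182,100],[0,0,0,0,0,-0.182,100],[0,0,0,0,0,-0.182,100],[0,0,0,0,0,-0.182,100]]'
python3 go.py .6612 .1205 .07 43
python3 - <<'E'
from h import *
import cv2
a=optics.get_image("side")[170:320,210:410];cv2.imwrite("pics/s1.png",cv2.cvtColor(cv2.resize(a,None,fx=4,fy=4,interpolation=cv2.INTER_CUBIC),cv2.COLOR_RGB2BGR))
for n,p in dict(clipfoot=(.6612,.1205,0),cliptop=(.6612,.1205,.022),eraser=(.6528,.0057,.012),stamp=(.4506,-.0607,.074),ink=(.45,.0764,.073),glue=(.6796,-.1228,.09)).items():
    u,v=proj("side",p);print(n,round((u-210)*4),round((v-170)*4))
E
```

```text
clock: 1.98
ee_pos: [0.6629, 0.1221, 0.2037]
orientation: [-3.038, -0.797, 0.001]
force: [-0.1, -0.4, 0.7]
width: 0.61
clock: 2.6
ee_pos: [0.661, 0.1183, 0.2045]
orientation: [-2.382, -2.047, 0.002]
force: [0.6, -0.0, 0.8]
width: 0.606
clock: 3.22
ee_pos: [0.661, 0.1183, 0.2045]
orientation: [-1.24, -2.885, 0.001]
force: [0.7, 0.3, 0.8]
width: 0.613
t 3.23 pos [0.661  0.1183 0.2045] q [ 0.08  0.36  0.09  1.3  -0.    0.89] w 0.613 F [0.7 0.3 0.8]
tilt 0.08 phi 133.5 jaw 43.5
now-axes shift [0.0014 0.0018 0.1345]
turn 0.009 q6 end 1.00 shift after turn [0.0014 0.0018 0.1345]
turn -3.133 q6 end -2.14 shift after turn [-0.0014 -0.0018  0.1345]
clipfoot 462 277
cliptop 462 245
eraser 499 361
stamp 141 380
ink 108 250
glue 621 355
```

View pics/s1.png

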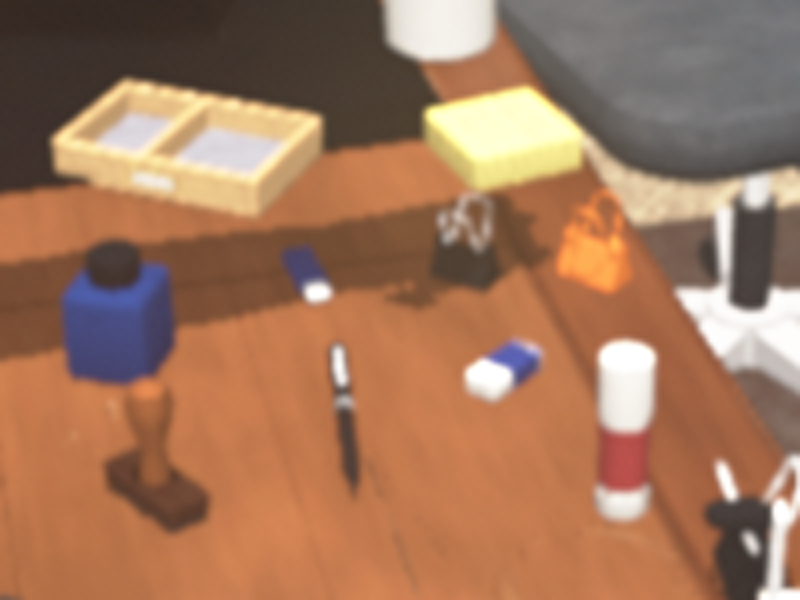

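The side view shows every item within about 1.5 px of where the top-view estimates project, including the clip foot at crop (464,270). Descending on the clip.

```bash
python3 -m creep '[[0.001,0.002,0.045,0,0,0.009,120],[0,0,0.045,0,0,0,120],[0,0,0.045,0,0,0,120],[0,0,0.03,0,0,0,120],[0,0,0.015,0,0,0,120]]' 30
python3 -m creep '[[0,0,0.006,0,0,0,120],[0,0,0.003,0,0,0,120],[0,0,0,0,0,0,120],[0,0,0,0,0,0,120],[0,0,0,0,0,0,120]]'
python3 go.py .6612 .1205 .009 43
```

```text
clock: 3.9
ee_pos: [0.6602, 0.1202, 0.0226]
orientation: [-1.263, -2.872, 0.003]
force: [-0.0, -0.2, 0.1]
width: 0.53
clock: 4.53
ee_pos: [0.6628, 0.1204, 0.0171]
orientation: [1.262, 2.876, 0.001]
force: [0.1, -0.2, 0.9]
width: 0.53
t 4.53 pos [0.6628 0.1204 0.0171] q [ 0.08  0.5  -0.12  0.95  0.    0.91] w 0.530 F [ 0.1 -0.2  0.9]
tilt 0.07 phi 132.6 jaw 42.6
now-axes shift [ 0.0011 -0.0012  0.0081]
turn -0.007 q6 end 1.00 shift after turn [ 0.0012 -0.0011  0.0081]
turn 3.135 q6 end -2.14 shift after turn [-0.0012  0.0011  0.0081]
```

```bash
python3 -m creep '[[0.001,-0.001,0.006,0,0,0,130],[0,0,0,0,0,0,180],[0,0,0,0,0,0,255],[0,0,0,0,0,0,255],[0,0,0,0,0,0,255]]' 30
python3 go.py .6612 .1205 .009 43
```

```text
clock: 5.15
ee_pos: [0.661, 0.1205, 0.0104]
orientation: [1.262, 2.877, 0.0]
force: [-0.1, 0.4, 0.0]
width: 0.001
t 5.15 pos [0.661  0.1205 0.0104] q [ 0.08  0.51 -0.13  0.93 -0.    0.91] w 0.001 F [-0.1  0.4  0. ]
tilt 0.01 phi 132.6 jaw 42.6
now-axes shift [-0.0001  0.0001  0.0014]
turn -0.006 q6 end 1.00 shift after turn [-0.0001  0.0001  0.0014]
turn 3.135 q6 end -2.14 shift after turn [ 0.0001 -0.0001  0.0014]
```

```bash
python3 -m creep '[[0,0,-0.03,0,0,0,130],[0,0,-0.06,0,0,0,130],[0,0,-0.06,0,0,0,130],[0,0,-0.06,0,0,0,130],[0,0,-0.01,0,0,0,130]]'; python3 - <<'E'
from h import *
import cv2
a=optics.get_image("side")[130:280,250:450];b=optics.get_image("top")[150:300,200:400]
cv2.imwrite("pics/s2.png",cv2.cvtColor(cv2.resize(cv2.hconcat([a,b]),None,fx=2,fy=2,interpolation=cv2.INTER_CUBIC),cv2.COLOR_RGB2BGR))
E
```

```text
clock: 5.78
ee_pos: [0.6644, 0.1208, 0.2373]
orientation: [1.258, 2.868, 0.009]
force: [-0.8, -1.1, -0.8]
width: 0.488
```

View pics/s2.png

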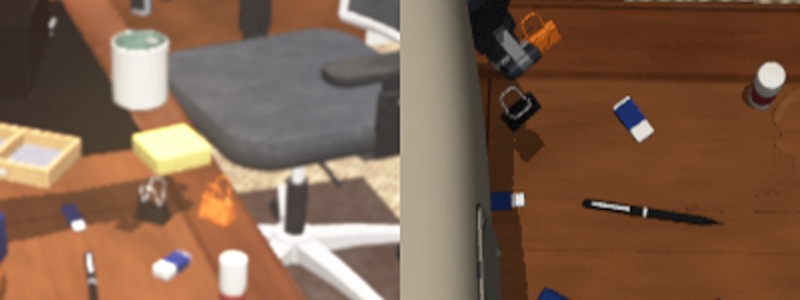

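The clip hasn't moved (top px ≈ (260,204)) although the fingers shut. I'll check where the fingertips really appear against where they should project.

```bash
python3 - <<'E'
from h import *
import cv2
s=env.observe();p=s["ee_pos"];print(p,s["width"])
for n in("side","top"): print(n,proj(n,p+[0,0,-.008]),proj(n,p+[0,0,.06]))
print(pt("top",260,204,.01))
a=optics.get_image("side")[60:260,240:440];b=optics.get_image("top")[110:310,200:400]
cv2.imwrite("pics/s3.png",cv2.cvtColor(cv2.resize(cv2.hconcat([a,b]),None,fx=2,fy=2,interpolation=cv2.INTER_CUBIC),cv2.COLOR_RGB2BGR))
E
```

```text
[0.66214904 0.12057689 0.23260131] 0.4897776299711946
side (np.float64(325.52864574468686), np.float64(150.45189815329854)) (np.float64(325.37751464498524), np.float64(120.40644348157328))
top (np.float64(245.15939717922816), np.float64(174.5608742048288)) (np.float64(239.02065721811067), np.float64(162.0663475181982))
[0.66195765 0.11971175]
```

View pics/s3.png

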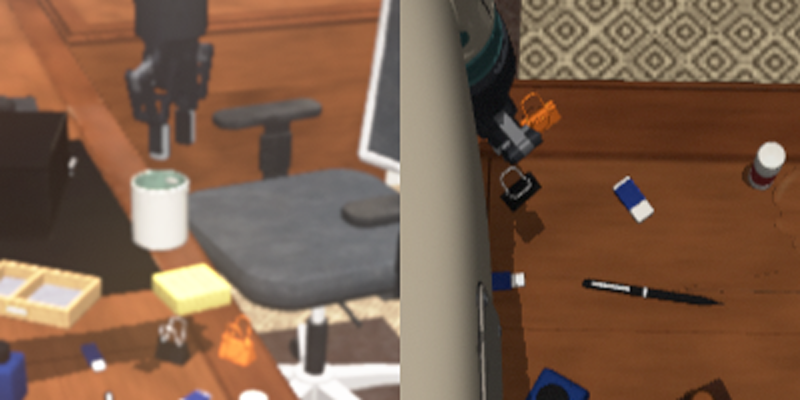

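```bash
python3 - <<'E'
from h import *
import cv2
a=optics.get_image("side")[60:150,290:360];b=optics.get_image("top")[150:240,230:300]
cv2.imwrite("pics/s4.png",cv2.cvtColor(cv2.resize(cv2.hconcat([a,b]),None,fx=5.5,fy=5.5,interpolation=cv2.INTER_CUBIC),cv2.COLOR_RGB2BGR))
E
```

```text
(no output)
```

View pics/s4.png

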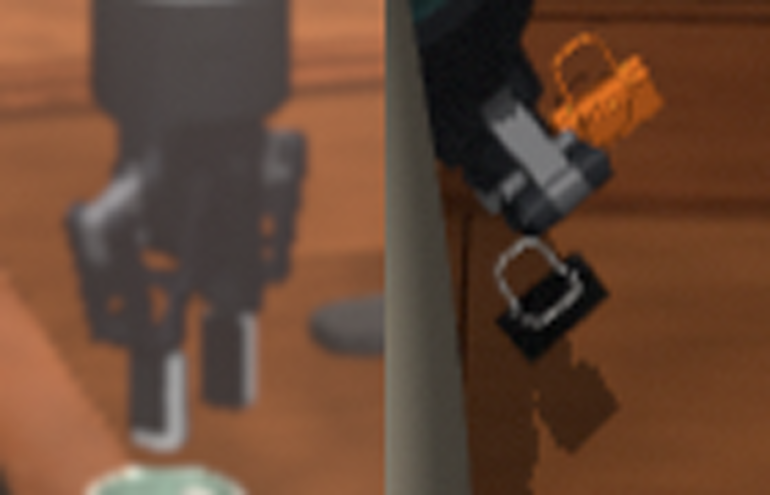

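```bash
python3 - <<'E'
from h import *
for p in [(.1975,-.592,.196),(.1975,-.592,.209)]: print(proj("side",p))
from scipy.optimize import least_squares
# triangulate: side tip-mid (325.1,137.3); top near finger back edge centre offset along jaw
p=env.observe()["ee_pos"]
for z in (.2246,.235,.245,.255):
    print(z,proj("side",(p[0],p[1],z)),proj("top",(p[0]-.026,p[1]-.024,z)))
E
```

```text
(np.float64(61.136612681313466), np.float64(468.4461338588106))
(np.float64(58.16563818290575), np.float64(460.03342019293575))
0.2246 (np.float64(324.2922090963361), np.float64(150.63003481986894)) (np.float64(259.48943433728675), np.float64(192.12301100698963))
0.235 (np.float64(324.26447951799764), np.float64(146.138512170558)) (np.float64(258.7776345325257), np.float64(190.53619860998236))
0.245 (np.float64(324.237598462965), np.float64(141.78442982416675)) (np.float64(258.0770565181824), np.float64(188.97440290451166))
0.255 (np.float64(324.2105010689984), np.float64(137.39530579014635)) (np.float64(257.36007651634975), np.float64(187.37604231533396))
```

The side view puts the tip midpoint at px (325,137), about 2 cm higher than the reading implies. I'll descend again, open, and look at the fingers against the clip.

```bash
python3 -m creep '[[0,0,0.055,0,0,0,130],[0,0,0.055,0,0,0,130],[0,0,0.055,0,0,0,130],[0,0,0.03,0,0,0,130],[0,0,0.015,0,0,0,130]]'
python3 -m creep '[[0,0,0.008,0,0,0,130],[0,0,0.004,0,0,0,130],[0,0,0,0,0,0,130],[0,0,0,0,0,0,130],[0,0,0,0,0,0,130]]'
python3 go.py .6612 .1205 .009 43
python3 - <<'E'
from h import *
import cv2
a=optics.get_image("side")[185:265,285:385]
cv2.imwrite("pics/s5.png",cv2.cvtColor(cv2.resize(a,None,fx=7,fy=7,interpolation=cv2.INTER_CUBIC),cv2.COLOR_RGB2BGR))
E
```

```text
clock: 6.7
ee_pos: [0.6573, 0.1201, 0.0159]
orientation: [-1.259, -2.871, 0.006]
force: [-0.0, 0.7, 0.3]
width: 0.493
clock: 7.32
ee_pos: [0.6616, 0.1205, 0.0092]
orientation: [1.261, 2.876, 0.001]
force: [0.4, -0.4, -0.3]
width: 0.491
t 7.33 pos [0.6616 0.1205 0.0092] q [ 0.08  0.51 -0.13  0.93  0.    0.91] w 0.491 F [ 0.4 -0.4 -0.3]
tilt 0.09 phi 132.6 jaw 42.6
now-axes shift [ 0.0002 -0.0003  0.0002]
turn -0.006 q6 end 1.00 shift after turn [ 0.0002 -0.0003  0.0002]
turn 3.135 q6 end -2.14 shift after turn [-0.0002  0.0003  0.0002]
```

View pics/s5.png

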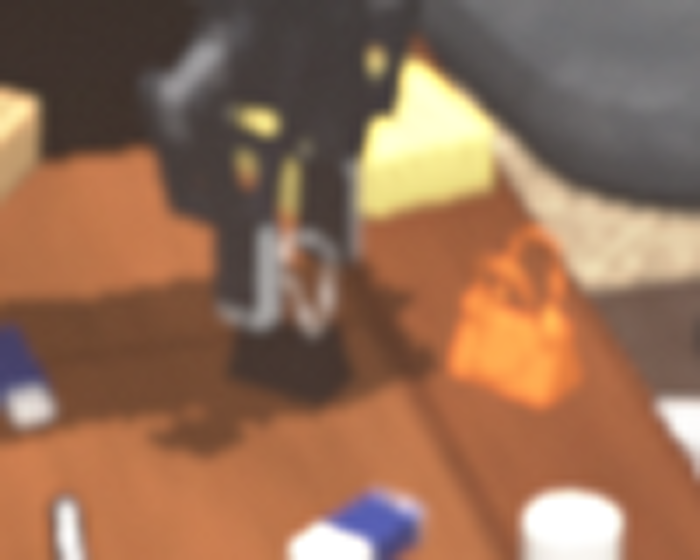

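```bash
python3 - <<'E'
from h import *
p=env.observe()["ee_pos"]
for off in(-.028,.028):
  for z in(0,.01,.02,.03):
    u,v=proj("side",(p[0]+off*.736,p[1]+off*.677,z));print(off,z,round((u-285)*7),round((v-185)*7))
E
```

```text
-0.028 0 239 415
-0.028 0.01 239 389
-0.028 0.02 239 363
-0.028 0.03 238 337
0.028 0 329 345
0.028 0.01 329 319
0.028 0.02 329 294
0.028 0.03 329 268
```

The tips sit at about z=0.034 while the reading implies about 0.001. So the z reading is roughly 27 mm too low here, though xy is right. I'll descend further, watching the force.

```bash
python3 -m creep '[[0,0,0.01,0,0,0,140],[0,0,0.01,0,0,0,140],[0,0,0.005,0,0,0,140],[0,0,0,0,0,0,140],[0,0,0,0,0,0,140]]' 30
python3 -m creep '[[0,0,0.002,0,0,0,140],[0,0,0,0,0,0,140],[0,0,0,0,0,0,255],[0,0,0,0,0,0,255],[0,0,0,0,0,0,255]]' 30
```

```text
clock: 8.0
ee_pos: [0.6611, 0.1205, -0.0166]
orientation: [1.262, 2.877, 0.0]
force: [0.0, -0.0, -0.4]
width: 0.456
clock: 8.62
ee_pos: [0.6611, 0.1205, -0.0184]
orientation: [1.262, 2.877, 0.0]
force: [-0.3, -0.8, 1.6]
width: 0.166
```

It's holding at 14 mm, so the tips are about 10 mm up the wedge. Reopening and going 7 mm lower.

```bash
python3 -m creep '[[0,0,0,0,0,0,150],[0,0,0,0,0,0,150],[0,0,0.004,0,0,0,150],[0,0,0.003,0,0,0,150],[0,0,0,0,0,0,150]]' 30
python3 -m creep '[[0,0,0,0,0,0,255],[0,0,0,0,0,0,255],[0,0,0,0,0,0,255],[0,0,0,0,0,0,255],[0,0,0,0,0,0,255]]' 30
```

```text
clock: 9.25
ee_pos: [0.6604, 0.1204, -0.0263]
orientation: [-1.262, -2.876, 0.001]
force: [-0.1, 0.9, 1.1]
width: 0.407
clock: 9.88
ee_pos: [0.6609, 0.1204, -0.0256]
orientation: [1.262, 2.877, 0.0]
force: [-0.5, 0.5, 0.2]
width: 0.237
```

The grip is now 20 mm wide, low on the spine. Lifting.

```bash
python3 -m creep '[[0,0,-0.01,0,0,0,255],[0,0,-0.03,0,0,0,255],[0,0,-0.04,0,0,-0.175,255],[0,0,-0.04,0,0,-0.175,255],[0,0,0,0,0,0,255]]' 30
python3 go.py .4985 -.2977 .095 62.6
```

```text
clock: 10.5
ee_pos: [0.6648, 0.1209, 0.0999]
orientation: [0.739, 3.044, 0.005]
force: [0.5, 0.4, -0.4]
width: 0.235
t 10.50 pos [0.6648 0.1209 0.0999] q [ 0.08  0.42 -0.05  1.09  0.    0.56] w 0.235 F [ 0.5  0.4 -0.4]
tilt 0.55 phi 152.7 jaw 62.7
now-axes shift [-0.0442 -0.4482  0.0029]
turn 0.002 q6 end -0.06 shift after turn [-0.0449 -0.4482  0.0029]
turn -3.14 q6 end 3.08 shift after turn [0.0449 0.4482 0.0029]
```

```bash
python3 -m creep '[[-0.0044,-0.0448,0,0,0,0,255],[-0.0044,-0.0448,0,0,0,0,255],[-0.0044,-0.0448,0,0,0,0,255],[-0.0044,-0.0448,0,0,0,0,255],[-0.0044,-0.0448,0,0,0,0,255]]'
python3 -m creep '[[-0.0044,-0.0448,0,0,0,0,255],[-0.0044,-0.0448,0,0,0,0,255],[-0.0044,-0.0448,0,0,0,0,255],[-0.0044,-0.0448,0,0,0,0,255],[-0.0044,-0.0448,0,0,0,0,255]]'
python3 -m creep '[[0,0,0,0,0,0,255],[0,0,0,0,0,0,255],[0,0,0,0,0,0,255],[0,0,0,0,0,0,255],[0,0,0,0,0,0,255]]'
python3 go.py .4985 -.2977 .01 62.6
python3 - <<'E'
from h import *
import cv2
a=optics.get_image("side")[240:405,225:385];b=optics.get_image("top")[200:365,400:560]
cv2.imwrite("pics/s6.png",cv2.cvtColor(cv2.resize(cv2.hconcat([a,b]),None,fx=2.5,fy=2.5,interpolation=cv2.INTER_CUBIC),cv2.COLOR_RGB2BGR))
p=env.observe()["ee_pos"]
for z in(-.008,.02,.03):print(proj("side",p+[0,0,z]),proj("top",p+[0,0,z]))
E
```

```text
clock: 11.12
ee_pos: [0.5763, -0.0897, 0.0937]
orientation: [-0.743, -3.051, 0.0]
force: [0.7, -0.6, 0.1]
width: 0.236
clock: 11.75
ee_pos: [0.4932, -0.2986, 0.0938]
orientation: [-0.743, -3.051, -0.001]
force: [0.1, -0.4, -0.1]
width: 0.236
clock: 12.38
ee_pos: [0.4947, -0.2971, 0.0943]
orientation: [-0.74, -3.053, -0.0]
force: [0.0, -0.0, -0.7]
width: 0.237
t 12.38 pos [ 0.4947 -0.2971  0.0943] q [-0.65  0.27 -0.28  1.02  0.   -0.18] w 0.237 F [ 0.  -0.  -0.7]
tilt 0.0 phi 152.7 jaw 62.7
now-axes shift [-0.0037  0.0012  0.0843]
turn 0.002 q6 end -0.06 shift after turn [-0.0037  0.0012  0.0843]
turn -3.139 q6 end 3.08 shift after turn [ 0.0037 -0.0012  0.0843]
(np.float64(290.07855548198995), np.float64(330.38521436130463)) (np.float64(481.58157828542437), np.float64(288.43697043594887))
(np.float64(289.4669409306688), np.float64(316.89246477821365)) (np.float64(486.2747430225128), np.float64(287.36448048040063))
(np.float64(289.24404956926116), np.float64(311.97528725650415)) (np.float64(488.01735597602044), np.float64(286.9662556164244))
```

View pics/s6.png

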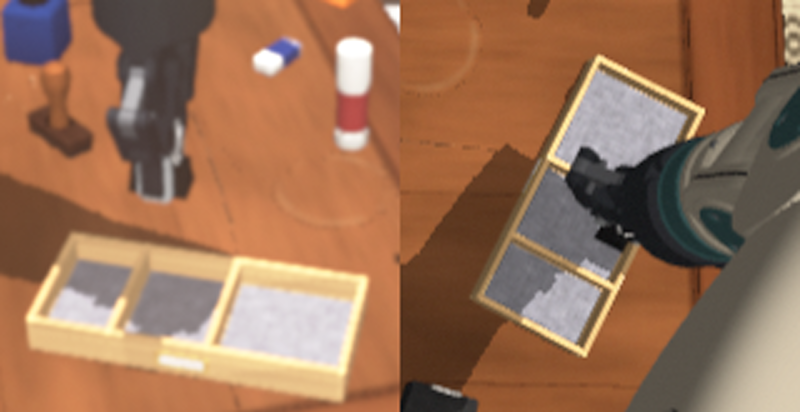

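The held clip hangs over the middle compartment, in agreement with the +28 mm z bias. Lowering and releasing, partly opened.

```bash
python3 -m creep '[[-0.0037,0.0012,0.03,0,0,0,255],[0,0,0.03,0,0,0,255],[0,0,0.025,0,0,0,255],[0,0,0.013,0,0,0,255],[0,0,0,0,0,0,255]]'
python3 -m creep '[[0,0,0.006,0,0,0,255],[0,0,0.004,0,0,0,255],[0,0,0.003,0,0,0,255],[0,0,0,0,0,0,255],[0,0,0,0,0,0,255]]'
python3 go.py .4985 -.2977 -.0186 62.6
```

```text
clock: 13.1
ee_pos: [0.4976, -0.2978, -0.0045]
orientation: [-0.741, -3.051, -0.001]
force: [-0.3, -0.7, 0.2]
width: 0.238
clock: 13.72
ee_pos: [0.4983, -0.2985, -0.0165]
orientation: [0.742, 3.052, -0.0]
force: [0.5, 0.2, -0.7]
width: 0.235
t 13.72 pos [ 0.4983 -0.2985 -0.0165] q [-0.65  0.4  -0.37  0.8  -0.   -0.17] w 0.235 F [ 0.5  0.2 -0.7]
tilt 0.02 phi 152.7 jaw 62.7
now-axes shift [0.0002 0.0008 0.0021]
turn 0.001 q6 end -0.06 shift after turn [0.0002 0.0008 0.0021]
turn -3.14 q6 end 3.08 shift after turn [-0.0002 -0.0008  0.0021]
```

```bash
python3 -m creep '[[0,0,0.001,0,0,0,255],[0,0,0.001,0,0,0,255],[0,0,0.001,0,0,0,255],[0,0,0,0,0,0,255],[0,0,0,0,0,0,255]]'
python3 -m creep '[[0,0,0.001,0,0,0,255],[0,0,0.001,0,0,0,255],[0,0,0.001,0,0,0,255],[0,0,0,0,0,0,255],[0,0,0,0,0,0,255]]'
```

```text
clock: 14.35
ee_pos: [0.4983, -0.2984, -0.0187]
orientation: [0.742, 3.053, -0.0]
force: [-1.3, 1.2, 6.9]
width: 0.234
clock: 14.98
ee_pos: [0.4983, -0.2985, -0.0188]
orientation: [0.742, 3.053, -0.001]
force: [-8.2, 5.2, 25.7]
width: 0.237
```

Contact came at the floor reading expected (−0.0187), so the z bias is the same here as at the clip. Releasing.

```bash
python3 -m creep '[[0,0,-0.004,0,0,0,255],[0,0,0,0,0,0,150],[0,0,0,0,0,0,140],[0,0,0,0,0,0,130],[0,0,0,0,0,0,130]]'
python3 -m creep '[[0,0,-0.01,0,0,0,130],[0,0,-0.03,0,0,0,130],[0,0,-0.04,0,0,0,130],[0,0,-0.04,0,0,0,130],[0,0,0,0,0,0,130]]'
python3 go.py .6528 .0057 .095 130.5
```

```text
clock: 15.6
ee_pos: [0.498, -0.2982, -0.0191]
orientation: [-0.742, -3.052, -0.0]
force: [0.4, 0.5, -0.0]
width: 0.489
clock: 16.23
ee_pos: [0.5014, -0.3007, 0.1062]
orientation: [0.74, 3.044, -0.006]
force: [0.0, -0.4, -0.6]
width: 0.492
t 16.23 pos [ 0.5014 -0.3007  0.1062] q [-0.65  0.27 -0.25  1.04  0.   -0.17] w 0.492 F [ 0.  -0.4 -0.6]
tilt 0.53 phi 152.7 jaw 62.7
now-axes shift [0.0062 0.3418 0.0106]
turn -1.184 q6 end -0.70 shift after turn [-0.3141  0.1348  0.0106]
turn 1.958 q6 end 2.44 shift after turn [ 0.3141 -0.1348  0.0106]
```

```bash
python3 -m creep '[[0.001,0.057,0,0,0,0,120],[0.001,0.057,0,0,0,0,120],[0.001,0.057,0,0,0,0,120],[0.001,0.057,0,0,0,0,120],[0.001,0.057,0,0,0,0,120]]'
python3 -m creep '[[0.001,0.057,0,0,0,0,120],[0,0,0,0,0,-0.164,120],[0,0,0,0,0,-0.164,120],[0,0,0,0,0,-0.164,120],[0,0,0,0,0,-0.164,120]]'
python3 -m creep '[[0,0,0,0,0,-0.164,120],[0,0,0,0,0,-0.164,120],[0,0,0,0,0,-0.164,120],[0,0,0,0,0,0,120],[0,0,0,0,0,0,120]]'
python3 go.py .6528 .0057 -.0256 128.5
```

```text
clock: 16.85
ee_pos: [0.6245, -0.0411, 0.1005]
orientation: [-0.742, -3.051, 0.0]
force: [-0.0, -1.1, 0.3]
width: 0.529
clock: 17.48
ee_pos: [0.6489, 0.0085, 0.1002]
orientation: [0.29, -3.126, -0.001]
force: [-0.5, 0.3, -0.6]
width: 0.534
clock: 18.1
ee_pos: [0.6494, 0.0083, 0.1008]
orientation: [1.031, -2.967, -0.001]
force: [-1.0, -0.3, -0.3]
width: 0.529
t 18.10 pos [0.6494 0.0083 0.1008] q [-0.09  0.39 -0.1   1.08  0.   -0.76] w 0.529 F [-1.  -0.3 -0.3]
tilt 0.06 phi -141.7 jaw 128.3
now-axes shift [-0.0012 -0.0042  0.1264]
turn -0.003 q6 end -0.66 shift after turn [-0.0012 -0.0042  0.1264]
turn 3.139 q6 end 2.48 shift after turn [0.0012 0.0042 0.1264]
```

```bash
python3 -m creep '[[-0.0012,-0.0042,0.04,0,0,0,120],[0,0,0.04,0,0,0,120],[0,0,0.025,0,0,0,120],[0,0,0.012,0,0,0,120],[0,0,0.004,0,0,0,120]]'
python3 -m creep '[[0,0,0.003,0,0,0,150],[0,0,0,0,0,0,255],[0,0,0,0,0,0,255],[0,0,0,0,0,0,255],[0,0,0,0,0,0,255]]' 30
python3 -m creep '[[0,0,-0.01,0,0,0,255],[0,0,-0.03,0,0,0,255],[0,0,-0.04,0,0,0,255],[0,0,-0.04,0,0,0,255],[0,0,0,0,0,0,255]]' 30
python3 go.py .5678 -.3336 .1 152.6
```

```text
clock: 18.73
ee_pos: [0.6532, 0.0057, -0.0201]
orientation: [1.033, -2.966, -0.0]
force: [0.1, 0.4, 1.4]
width: 0.532
clock: 19.35
ee_pos: [0.6544, 0.0056, -0.0216]
orientation: [-1.034, 2.965, -0.001]
force: [-0.2, -0.5, 5.1]
width: 0.223
clock: 19.98
ee_pos: [0.6566, 0.0054, 0.1019]
orientation: [-1.032, 2.959, -0.005]
force: [0.5, -0.5, 0.7]
width: 0.217
t 19.98 pos [0.6566 0.0054 0.1019] q [-0.09  0.39 -0.09  1.08 -0.   -0.76] w 0.217 F [ 0.5 -0.5  0.7]
tilt 0.46 phi -141.5 jaw 128.5
now-axes shift [ 0.2804 -0.2102  0.0014]
turn -0.421 q6 end -1.62 shift after turn [ 0.3419 -0.0771  0.0014]
turn 2.72 q6 end 1.52 shift after turn [-0.3419  0.0771  0.0014]
```

```bash
python3 -m creep '[[0.0467,-0.035,0,0,0,0,255],[0.0467,-0.035,0,0,0,0,255],[0.0467,-0.035,0,0,0,0,255],[0.0467,-0.035,0,0,0,0,255],[0.0467,-0.035,0,0,0,0,255]]'
python3 -m creep '[[0.0467,-0.035,0,0,0,0,255],[0,0,0,0,0,-0.14,255],[0,0,0,0,0,-0.14,255],[0,0,0,0,0,-0.14,255],[0,0,0,0,0,0,255]]'
python3 go.py .5678 -.3336 -.014 152.6
```

```text
clock: 20.6
ee_pos: [0.5776, -0.2776, 0.0958]
orientation: [1.034, -2.965, -0.003]
force: [0.4, 0.2, 0.1]
width: 0.227
clock: 21.22
ee_pos: [0.5635, -0.3324, 0.0958]
orientation: [1.627, -2.686, -0.004]
force: [-0.4, 0.2, -0.6]
width: 0.221
t 21.23 pos [ 0.5635 -0.3324  0.0958] q [-0.63  0.4  -0.09  1.08  0.   -1.72] w 0.221 F [-0.4  0.2 -0.6]
tilt 0.16 phi -117.6 jaw 152.4
now-axes shift [-0.0009 -0.0047  0.1098]
turn -0.003 q6 end -1.62 shift after turn [-0.0009 -0.0047  0.1098]
turn 3.138 q6 end 1.52 shift after turn [0.0009 0.0047 0.1098]
```

```bash
python3 -m creep '[[-0.001,-0.005,0.04,0,0,0,255],[0,0,0.035,0,0,0,255],[0,0,0.02,0,0,0,255],[0,0,0.01,0,0,0,255],[0,0,0.003,0,0,0,255]]'
python3 -m creep '[[0,0,0.001,0,0,0,255],[0,0,0,0,0,0,255],[0,0,0,0,0,0,150],[0,0,0,0,0,0,140],[0,0,0,0,0,0,140]]'
python3 go.py .5678 -.3336 -.014 152.6
python3 -m creep '[[0,0,-0.01,0,0,0,140],[0,0,-0.03,0,0,0,140],[0,0,-0.04,0,0,0,140],[0,0,-0.05,0,0,0,100],[0,0,-0.04,0,0,0,0]]'
python3 go.py .6796 -.1228 .15 62.6
```

```text
clock: 21.85
ee_pos: [0.5696, -0.3345, -0.0108]
orientation: [-1.63, 2.686, -0.0]
force: [0.1, 0.8, 0.9]
width: 0.215
clock: 22.48
ee_pos: [0.5696, -0.3345, -0.0115]
orientation: [-1.63, 2.685, -0.0]
force: [-0.4, 0.0, 0.0]
width: 0.45
t 22.48 pos [ 0.5696 -0.3345 -0.0115] q [-0.63  0.51 -0.17  0.88  0.   -1.72] w 0.450 F [-0.4  0.   0. ]
tilt 0.02 phi -117.5 jaw 152.5
now-axes shift [0.     0.002  0.0025]
turn -0.001 q6 end -1.62 shift after turn [0.     0.002  0.0025]
turn 3.14 q6 end 1.52 shift after turn [-0.     -0.002   0.0025]
clock: 23.1
ee_pos: [0.5701, -0.3348, 0.1614]
orientation: [-1.63, 2.685, -0.004]
force: [0.2, -0.8, 0.1]
width: 0.797
t 23.10 pos [ 0.5701 -0.3348  0.1614] q [-0.63  0.36 -0.    1.2   0.   -1.72] w 0.797 F [ 0.2 -0.8  0.1]
tilt 0.15 phi -117.5 jaw 152.5
now-axes shift [-0.2387  0.0007  0.0113]
turn 1.569 q6 end 0.30 shift after turn [0.0004 0.2387 0.0113]
turn -1.572 q6 end -2.84 shift after turn [-0.0004 -0.2387  0.0113]
```

```bash
python3 -m creep '[[-0.0597,0,0,0,0,0,0],[-0.0597,0,0,0,0,0,0],[-0.0597,0,0,0,0,0,0],[-0.0597,0,0,0,0,0,0],[0,0,0,0,0,0.174,0]]'
python3 -m creep '[[0,0,0,0,0,0.174,0],[0,0,0,0,0,0.174,0],[0,0,0,0,0,0.174,0],[0,0,0,0,0,0.174,0],[0,0,0,0,0,0.174,0]]'
python3 -m creep '[[0,0,0,0,0,0.174,0],[0,0,0,0,0,0.174,0],[0,0,0,0,0,0.174,0],[0,0,0,0,0,0,0],[0,0,0,0,0,0,0]]'
python3 go.py .6796 -.1228 .022 62.6
```

```text
clock: 23.72
ee_pos: [0.6814, -0.1183, 0.1591]
orientation: [-1.392, 2.815, -0.0]
force: [0.3, -0.7, -0.1]
width: 1.0
clock: 24.35
ee_pos: [0.6797, -0.1226, 0.1591]
orientation: [-0.065, 3.14, -0.0]
force: [-0.5, -0.7, -0.3]
width: 0.998
clock: 24.98
ee_pos: [0.6797, -0.1226, 0.1587]
orientation: [0.735, 3.054, 0.0]
force: [0.3, -0.2, -0.6]
width: 1.003
t 24.98 pos [ 0.6797 -0.1226  0.1587] q [-0.27  0.42  0.07  1.22  0.    0.2 ] w 1.003 F [ 0.3 -0.2 -0.6]
tilt 0.02 phi 152.9 jaw 62.9
now-axes shift [ 0.     -0.0002  0.1367]
turn 0.006 q6 end 0.30 shift after turn [ 0.     -0.0002  0.1367]
turn -3.136 q6 end -2.84 shift after turn [-0.      0.0002  0.1367]
```

```bash
python3 -m creep '[[0,0,0.04,0,0,0,0],[0,0,0.04,0,0,0,0],[0,0,0.03,0,0,0,0],[0,0,0.017,0,0,0,0],[0,0,0.01,0,0,0,0]]'
python3 -m creep '[[0,0,0,0,0,0,100],[0,0,0,0,0,0,255],[0,0,0,0,0,0,255],[0,0,0,0,0,0,255],[0,0,0,0,0,0,255]]' 35
python3 go.py .6796 -.1228 .022 62.6
python3 -m creep '[[0,0,-0.01,0,0,0,255],[0,0,-0.03,0,0,0,255],[0,0,-0.04,0,0,0,255],[0,0,-0.02,0,0,0,255],[0,0,0,0,0,0,255]]' 35
python3 go.py .4443 -.2696 .12 62.6
```

```text
clock: 25.6
ee_pos: [0.6796, -0.1226, 0.0207]
orientation: [-0.738, -3.053, -0.0]
force: [0.5, -0.7, 0.0]
width: 0.999
clock: 26.22
ee_pos: [0.6805, -0.1228, 0.0224]
orientation: [0.738, 3.052, -0.0]
force: [-0.2, -0.1, 3.6]
width: 0.304
t 26.23 pos [ 0.6805 -0.1228  0.0224] q [-0.27  0.52 -0.07  0.97  0.    0.2 ] w 0.304 F [-0.2 -0.1  3.6]
tilt 0.11 phi 152.8 jaw 62.8
now-axes shift [ 0.0009 -0.0004  0.0004]
turn 0.003 q6 end 0.30 shift after turn [ 0.0009 -0.0004  0.0004]
turn -3.138 q6 end -2.84 shift after turn [-0.0009  0.0004  0.0004]
clock: 26.85
ee_pos: [0.6811, -0.123, 0.1234]
orientation: [0.738, 3.05, -0.0]
force: [-1.2, 0.3, -0.1]
width: 0.303
t 26.85 pos [ 0.6811 -0.123   0.1234] q [-0.27  0.44  0.03  1.15  0.    0.2 ] w 0.303 F [-1.2  0.3 -0.1]
tilt 0.23 phi 152.8 jaw 62.8
now-axes shift [ 0.1436 -0.2386  0.0027]
turn 0.003 q6 end -0.07 shift after turn [ 0.1428 -0.2391  0.0027]
turn -3.138 q6 end 3.07 shift after turn [-0.1428  0.2391  0.0027]
```

```bash
python3 -m creep '[[0.0287,-0.0477,0,0,0,0,255],[0.0287,-0.0477,0,0,0,0,255],[0.0287,-0.0477,0,0,0,0,255],[0.0287,-0.0477,0,0,0,0,255],[0.0287,-0.0477,0,0,0,0,255]]'
python3 -m creep '[[0,0,0,0,0,0,255],[0,0,0,0,0,0,255],[0,0,0,0,0,0,255],[0,0,0,0,0,0,255],[0,0,0,0,0,0,255]]'
python3 go.py .4443 -.2696 .029 62.6
```

```text
clock: 27.48
ee_pos: [0.4402, -0.2688, 0.1192]
orientation: [-0.738, -3.051, -0.002]
force: [-0.0, -1.6, 0.3]
width: 0.304
clock: 28.1
ee_pos: [0.4436, -0.2687, 0.1212]
orientation: [-0.737, -3.054, -0.0]
force: [-0.1, 0.8, -0.2]
width: 0.306
t 28.10 pos [ 0.4436 -0.2687  0.1212] q [-0.67  0.15 -0.37  1.05 -0.   -0.2 ] w 0.306 F [-0.1  0.8 -0.2]
tilt 0.0 phi 152.9 jaw 62.9
now-axes shift [-0.001  -0.0005  0.0922]
turn 0.005 q6 end -0.07 shift after turn [-0.001  -0.0005  0.0922]
turn -3.137 q6 end 3.07 shift after turn [0.001  0.0005 0.0922]
```

```bash
python3 -m creep '[[-0.001,0,0.04,0,0,0,255],[0,0,0.03,0,0,0,255],[0,0,0.015,0,0,0,255],[0,0,0.005,0,0,0,255],[0,0,0,0,0,0,255]]'
python3 -m creep '[[0,0,0.001,0,0,0,255],[0,0,0,0,0,0,255],[0,0,0,0,0,0,150],[0,0,0,0,0,0,80],[0,0,0,0,0,0,0]]'
python3 go.py .4443 -.2696 .029 62.6
python3 -m creep '[[0,0,-0.02,0,0,0,0],[0,0,-0.05,0,0,0,0],[0,0,-0.05,0,0,0,0],[0,0,-0.03,0,0,0,0],[0,0,0,0,0,0,0]]'
python3 go.py .4506 -.0609 .17 118.5
```

```text
clock: 28.72
ee_pos: [0.4445, -0.2699, 0.0318]
orientation: [0.738, 3.053, -0.001]
force: [0.3, 0.0, 0.3]
width: 0.303
clock: 29.35
ee_pos: [0.4439, -0.2696, 0.0304]
orientation: [0.739, 3.053, -0.0]
force: [-0.3, 0.0, 0.2]
width: 0.817
t 29.35 pos [ 0.4439 -0.2696  0.0304] q [-0.67  0.25 -0.47  0.85  0.   -0.2 ] w 0.817 F [-0.3  0.   0.2]
tilt 0.01 phi 152.8 jaw 62.8
now-axes shift [-0.0003  0.0002  0.0014]
turn 0.003 q6 end -0.07 shift after turn [-0.0003  0.0002  0.0014]
turn -3.138 q6 end 3.07 shift after turn [ 0.0003 -0.0002  0.0014]
clock: 29.98
ee_pos: [0.4459, -0.2711, 0.1835]
orientation: [0.737, 3.048, -0.004]
force: [1.0, -0.4, -0.4]
width: 1.002
t 29.98 pos [ 0.4459 -0.2711  0.1835] q [-0.67  0.1  -0.29  1.18  0.   -0.2 ] w 1.002 F [ 1.  -0.4 -0.4]
tilt 0.38 phi 152.8 jaw 62.8
now-axes shift [0.092  0.1891 0.0127]
turn -0.972 q6 end -0.63 shift after turn [-0.1044  0.1826  0.0127]
turn 2.169 q6 end 2.51 shift after turn [ 0.1044 -0.1826  0.0127]
```

```bash
python3 -m creep '[[0.023,0.0473,0,0,0,0,0],[0.023,0.0473,0,0,0,0,0],[0.023,0.0473,0,0,0,0,0],[0.023,0.0473,0,0,0,0,0],[0,0,0,0,0,0,0]]'
python3 -m creep '[[0,0,0,0,0,0,0],[0,0,0,0,0,0,0],[0,0,0,0,0,0,0],[0,0,0,0,0,0,0],[0,0,0,0,0,0,0]]'
python3 go.py .4506 -.0609 .01 62.8
```

```text
clock: 30.6
ee_pos: [0.4468, -0.056, 0.1786]
orientation: [-0.73, -3.052, -0.001]
force: [-0.0, -0.4, -0.3]
width: 0.999
clock: 31.22
ee_pos: [0.4486, -0.0597, 0.1804]
orientation: [0.74, 3.053, -0.0]
force: [0.7, 0.1, -0.3]
width: 1.002
t 31.23 pos [ 0.4486 -0.0597  0.1804] q [-0.28 -0.02 -0.42  1.17 -0.    0.2 ] w 1.002 F [ 0.7  0.1 -0.3]
tilt 0.0 phi 152.8 jaw 62.8
now-axes shift [-0.0023 -0.0002  0.1704]
turn -0.001 q6 end 0.34 shift after turn [-0.0023 -0.0002  0.1704]
turn 3.141 q6 end -2.80 shift after turn [0.0023 0.0002 0.1704]
```

```bash
python3 -m creep '[[-0.002,0,0.045,0,0,0,0],[0,0,0.045,0,0,0,0],[0,0,0.045,0,0,0,0],[0,0,0.025,0,0,0,0],[0,0,0.01,0,0,0,0]]'
python3 -m creep '[[0,0,0,0,0,0,100],[0,0,0,0,0,0,255],[0,0,0,0,0,0,255],[0,0,0,0,0,0,255],[0,0,0,0,0,0,255]]' 40
python3 go.py .4506 -.0609 .01 62.8
python3 -m creep '[[0,0,-0.01,0,0,0,255],[0,0,-0.04,0,0,0,255],[0,0,-0.05,0,0,0,255],[0,0,-0.04,0,0,0.16,255],[0,0,0,0,0,0.16,255]]' 40
python3 -m creep '[[0,0,0,0,0,0.165,255],[0,0,0,0,0,0.165,255],[0,0,0,0,0,0.165,255],[0,0,0,0,0,0.16,255],[0,0,0,0,0,0.16,255]]' 40
python3 go.py .4896 .3295 .15 -2.2
```

```text
clock: 31.85
ee_pos: [0.4489, -0.0599, 0.0088]
orientation: [-0.738, -3.05, -0.0]
force: [-0.3, 0.2, 0.0]
width: 0.998
clock: 32.48
ee_pos: [0.4516, -0.0604, 0.0114]
orientation: [0.738, 3.051, 0.0]
force: [-2.0, 0.1, 6.1]
width: 0.252
t 32.48 pos [ 0.4516 -0.0604  0.0114] q [-0.28  0.17 -0.62  0.78  0.    0.2 ] w 0.252 F [-2.   0.1  6.1]
tilt 0.14 phi 152.8 jaw 62.8
now-axes shift [ 0.0006 -0.0009  0.0014]
turn -0.0 q6 end 0.34 shift after turn [ 0.0006 -0.0009  0.0014]
turn 3.142 q6 end -2.80 shift after turn [-0.0006  0.0009  0.0014]
clock: 33.1
ee_pos: [0.4533, -0.061, 0.1546]
orientation: [1.22, 2.886, 0.001]
force: [-0.2, 0.2, -1.4]
width: 0.248
clock: 33.72
ee_pos: [0.4498, -0.06, 0.1504]
orientation: [-2.27, -2.171, 0.001]
force: [-0.8, 0.3, -1.4]
width: 0.25
t 33.73 pos [ 0.4498 -0.06    0.1504] q [-0.28  0.01 -0.46  1.1  -0.    1.34] w 0.250 F [-0.8  0.3 -1.4]
tilt 0.04 phi 87.5 jaw 177.5
now-axes shift [0.3909 0.0226 0.0004]
turn -0.006 q6 end 2.20 shift after turn [0.3908 0.0248 0.0004]
turn 3.136 q6 end -0.94 shift after turn [-0.3908 -0.0248  0.0004]
```

```bash
python3 -m creep '[[0.0558,0.0032,0,0,0,0,255],[0.0558,0.0032,0,0,0,0,255],[0.0558,0.0032,0,0,0,0,255],[0.0558,0.0032,0,0,0,0,255],[0.0558,0.0032,0,0,0,0,255]]' 40
python3 -m creep '[[0.0558,0.0032,0,0,0,0,255],[0.0558,0.0032,0,0,0,0,255],[0,0,0,0,0,0,255],[0,0,0,0,0,0,255],[0,0,0,0,0,0,255]]' 40
python3 go.py .4896 .3295 .018 -2.2
python3 - <<'E'
from h import *
import cv2
a=optics.get_image("side")[100:260,180:340];b=optics.get_image("top")[200:360,80:240]
cv2.imwrite("pics/s7.png",cv2.cvtColor(cv2.resize(cv2.hconcat([a,b]),None,fx=2.5,fy=2.5,interpolation=cv2.INTER_CUBIC),cv2.COLOR_RGB2BGR))
E
```

```text
clock: 34.35
ee_pos: [0.4769, 0.2197, 0.1506]
orientation: [2.264, 2.177, -0.0]
force: [0.9, -0.3, -1.5]
width: 0.249
clock: 34.98
ee_pos: [0.4876, 0.3279, 0.1502]
orientation: [-2.266, -2.176, 0.002]
force: [-0.4, -0.1, -0.9]
width: 0.251
t 34.98 pos [0.4876 0.3279 0.1502] q [ 0.48  0.25 -0.19  1.14 -0.    2.09] w 0.251 F [-0.4 -0.1 -0.9]
tilt 0.06 phi 87.7 jaw 177.7
now-axes shift [0.0018 0.0021 0.1322]
turn -0.002 q6 end 2.20 shift after turn [0.0018 0.0021 0.1322]
turn 3.14 q6 end -0.94 shift after turn [-0.0018 -0.0021  0.1322]
```

View pics/s7.png

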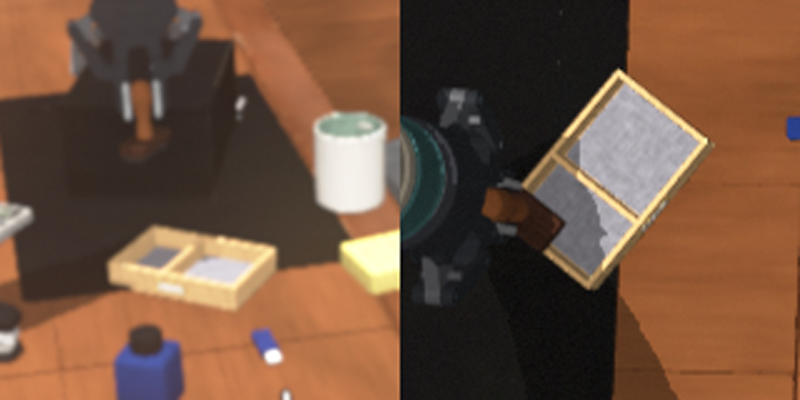

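The stamp hangs upright, with its base along the narrow compartment. Lowering.

```bash
python3 -m creep '[[0.002,0.002,0.045,0,0,0,255],[0,0,0.04,0,0,0,255],[0,0,0.025,0,0,0,255],[0,0,0.013,0,0,0,255],[0,0,0.005,0,0,0,255]]' 40
python3 -m creep '[[0,0,0.002,0,0,0,255],[0,0,0.001,0,0,0,255],[0,0,0,0,0,0,255],[0,0,0,0,0,0,255],[0,0,0,0,0,0,255]]' 40
python3 go.py .4896 .3295 .018 -2.2
```

```text
clock: 35.7
ee_pos: [0.4901, 0.3306, 0.0221]
orientation: [-2.265, -2.177, 0.001]
force: [0.5, -0.7, 0.0]
width: 0.25
clock: 36.33
ee_pos: [0.4902, 0.3313, 0.0196]
orientation: [2.264, 2.178, 0.001]
force: [-0.7, 0.1, -0.2]
width: 0.253
t 36.33 pos [0.4902 0.3313 0.0196] q [ 0.49  0.37 -0.32  0.88  0.    2.09] w 0.253 F [-0.7  0.1 -0.2]
tilt 0.03 phi 87.8 jaw 177.8
now-axes shift [-0.0018 -0.0005  0.0016]
turn -0.0 q6 end 2.20 shift after turn [-0.0018 -0.0005  0.0016]
turn 3.141 q6 end -0.94 shift after turn [0.0018 0.0005 0.0016]
```

```bash
python3 -m creep '[[-0.001,0,0.0015,0,0,0,255],[0,0,0,0,0,0,255],[0,0,0,0,0,0,150],[0,0,0,0,0,0,80],[0,0,0,0,0,0,0]]' 40
python3 go.py .4896 .3295 .018 -2.2
python3 -m creep '[[0,0,-0.02,0,0,0,0],[0,0,-0.05,0,0,0,0],[0,0,-0.05,0,0,0,0],[0,0,-0.03,0,0,0,0],[0,0,0,0,0,0,0]]'
python3 go.py .45 .0764 .17 60
```

```text
clock: 36.95
ee_pos: [0.4897, 0.33, 0.0175]
orientation: [-2.264, -2.178, 0.001]
force: [-0.1, 0.5, -1.1]
width: 0.821
t 36.95 pos [0.4897 0.33   0.0175] q [ 0.48  0.38 -0.32  0.88 -0.    2.09] w 0.821 F [-0.1  0.5 -1.1]
tilt 0.04 phi 87.8 jaw 177.8
now-axes shift [-0.0005 -0.0001 -0.0005]
turn -0.001 q6 end 2.20 shift after turn [-0.0005 -0.0001 -0.0005]
turn 3.141 q6 end -0.94 shift after turn [ 0.0005  0.0001 -0.0005]
clock: 37.58
ee_pos: [0.4922, 0.3313, 0.1711]
orientation: [2.263, 2.176, 0.01]
force: [0.8, 0.1, -0.6]
width: 1.0
t 37.58 pos [0.4922 0.3313 0.1711] q [ 0.48  0.24 -0.15  1.18 -0.    2.09] w 1.000 F [ 0.8  0.1 -0.6]
tilt 0.38 phi 87.8 jaw 177.8
now-axes shift [-2.564e-01 -3.230e-02  1.000e-04]
turn -1.086 q6 end 0.69 shift after turn [-9.090e-02 -2.419e-01  1.000e-04]
turn 2.055 q6 end -2.45 shift after turn [9.090e-02 2.419e-01 1.000e-04]
```

```bash
python3 -m creep '[[-0.0513,-0.0065,0,0,0,0,0],[-0.0513,-0.0065,0,0,0,0,0],[-0.0513,-0.0065,0,0,0,0,0],[-0.0513,-0.0065,0,0,0,0,0],[-0.0513,-0.0065,0,0,0,0,0]]'
python3 -m creep '[[0,0,0,0,0,-0.181,0],[0,0,0,0,0,-0.181,0],[0,0,0,0,0,-0.181,0],[0,0,0,0,0,-0.181,0],[0,0,0,0,0,-0.181,0]]'
python3 -m creep '[[0,0,0,0,0,-0.181,0],[0,0,0,0,0,0,0],[0,0,0,0,0,0,0],[0,0,0,0,0,0,0],[0,0,0,0,0,0,0]]'
python3 go.py .45 .0757 .0 60.5
```

```text
clock: 38.2
ee_pos: [0.4457, 0.0736, 0.166]
orientation: [-2.263, -2.177, 0.003]
force: [0.8, 0.4, -0.8]
width: 0.998
clock: 38.83
ee_pos: [0.446, 0.075, 0.1658]
orientation: [-1.075, -2.949, 0.002]
force: [-0.0, 0.0, -0.3]
width: 1.003
clock: 39.45
ee_pos: [0.4475, 0.0751, 0.1678]
orientation: [-0.815, -3.034, 0.0]
force: [-0.1, -0.1, 0.4]
width: 1.002
t 39.45 pos [0.4475 0.0751 0.1678] q [ 0.02 -0.   -0.43  1.14 -0.    0.55] w 1.002 F [-0.1 -0.1  0.4]
tilt 0.0 phi 149.9 jaw 59.9
now-axes shift [-0.0019  0.0017  0.1678]
turn -0.01 q6 end 0.68 shift after turn [-0.0019  0.0017  0.1678]
turn 3.132 q6 end -2.46 shift after turn [ 0.0019 -0.0017  0.1678]
```

```bash
python3 -m creep '[[-0.002,0.0015,0.045,0,0,-0.01,0],[0,0,0.045,0,0,0,0],[0,0,0.045,0,0,0,0],[0,0,0.025,0,0,0,0],[0,0,0.01,0,0,0,0]]'
python3 -m creep '[[0,0,0,0,0,0,60],[0,0,0,0,0,0,255],[0,0,0,0,0,0,255],[0,0,0,0,0,0,255],[0,0,0,0,0,0,255]]' 60
python3 go.py .45 .0757 .0 60.5
python3 -m creep '[[0,0,-0.01,0,0,0,255],[0,0,-0.04,0,0,0,255],[0,0,-0.05,0,0,0,255],[0,0,-0.03,0,0,0.12,255],[0,0,0,0,0,0,255]]' 60
python3 go.py .5464 .2877 .12 53.6
```

```text
clock: 40.08
ee_pos: [0.4486, 0.0754, -0.0036]
orientation: [-0.798, -3.036, 0.001]
force: [0.2, -0.7, -0.0]
width: 0.999
clock: 40.7
ee_pos: [0.4522, 0.0756, -0.0005]
orientation: [0.797, 3.035, 0.002]
force: [-0.7, 0.3, 7.6]
width: 0.577
t 40.70 pos [ 0.4522  0.0756 -0.0005] q [ 0.02  0.2  -0.62  0.75  0.    0.54] w 0.577 F [-0.7  0.3  7.6]
tilt 0.23 phi 150.6 jaw 60.6
now-axes shift [ 0.002  -0.001  -0.0005]
turn 0.001 q6 end 0.68 shift after turn [ 0.002  -0.001  -0.0005]
turn -3.141 q6 end -2.46 shift after turn [-0.002   0.001  -0.0005]
clock: 41.32
ee_pos: [0.4521, 0.0755, 0.1304]
orientation: [0.976, 2.981, 0.003]
force: [0.4, -0.5, -1.7]
width: 0.578
t 41.33 pos [0.4521 0.0755 0.1304] q [ 0.02  0.03 -0.48  1.05 -0.    0.66] w 0.578 F [ 0.4 -0.5 -1.7]
tilt 0.32 phi 143.7 jaw 53.7
now-axes shift [0.0495 0.2269 0.0109]
turn 0.003 q6 end 1.12 shift after turn [0.0501 0.2268 0.0109]
turn -3.139 q6 end -2.02 shift after turn [-0.0501 -0.2268  0.0109]
```

```bash
python3 -m creep '[[0.0099,0.0454,0,0,0,0,255],[0.0099,0.0454,0,0,0,0,255],[0.0099,0.0454,0,0,0,0,255],[0.0099,0.0454,0,0,0,0,255],[0.0099,0.0454,0,0,0,0,255]]' 60
python3 -m creep '[[0,0,0,0,0,0,255],[0,0,0,0,0,0,255],[0,0,0,0,0,0,255],[0,0,0,0,0,0,255],[0,0,0,0,0,0,255]]' 60
python3 go.py .5464 .2877 .007 53.6
```

```text
clock: 41.95
ee_pos: [0.5431, 0.2883, 0.125]
orientation: [-0.975, -2.983, 0.005]
force: [-0.1, -0.6, -1.6]
width: 0.575
clock: 42.58
ee_pos: [0.5445, 0.287, 0.128]
orientation: [0.98, 2.985, 0.0]
force: [0.0, 0.9, -1.0]
width: 0.573
t 42.58 pos [0.5445 0.287  0.128 ] q [ 0.38  0.31 -0.15  1.11 -0.    1.01] w 0.573 F [ 0.   0.9 -1. ]
tilt 0.01 phi 143.6 jaw 53.6
now-axes shift [-0.0012  0.0017  0.121 ]
turn 0.001 q6 end 1.12 shift after turn [-0.0012  0.0017  0.121 ]
turn -3.141 q6 end -2.02 shift after turn [ 0.0012 -0.0017  0.121 ]
```

```bash
python3 -m creep '[[-0.001,0.002,0.045,0,0,0,255],[0,0,0.035,0,0,0,255],[0,0,0.025,0,0,0,255],[0,0,0.01,0,0,0,255],[0,0,0.003,0,0,0,255]]' 60
python3 -m creep '[[0,0,0.002,0,0,0,255],[0,0,0.001,0,0,0,255],[0,0,0,0,0,0,255],[0,0,0,0,0,0,255],[0,0,0,0,0,0,255]]' 60
python3 go.py .5464 .2877 .005 53.6
```

```text
clock: 43.2
ee_pos: [0.5467, 0.2886, 0.0098]
orientation: [-0.979, -2.985, 0.0]
force: [-0.4, 0.2, -2.0]
width: 0.573
clock: 43.82
ee_pos: [0.5466, 0.2888, 0.007]
orientation: [0.979, 2.985, 0.0]
force: [-0.1, -0.2, -2.0]
width: 0.574
t 43.83 pos [0.5466 0.2888 0.007 ] q [ 0.38  0.43 -0.26  0.88  0.    1.02] w 0.574 F [-0.1 -0.2 -2. ]
tilt 0.02 phi 143.7 jaw 53.7
now-axes shift [-0.0004 -0.001   0.002 ]
turn 0.002 q6 end 1.12 shift after turn [-0.0004 -0.001   0.002 ]
turn -3.14 q6 end -2.02 shift after turn [0.0004 0.001  0.002 ]
```

```bash
python3 -m creep '[[0,0,0.001,0,0,0,255],[0,0,0.0007,0,0,0,255],[0,0,0,0,0,0,255],[0,0,0,0,0,0,255],[0,0,0,0,0,0,120]]' 60
python3 -m creep '[[0,0,0,0,0,0,60],[0,0,0,0,0,0,0],[0,0,0,0,0,0,0],[0,0,0,0,0,0,0],[0,0,-0.02,0,0,0,0]]'
python3 -m creep '[[0,0,-0.05,0,0,0,0],[0,0,-0.06,0,0,0,0],[0,0,-0.06,0,0,0,0],[-0.04,-0.04,0,0,0,0,0],[-0.04,-0.04,0,0,0,0,0]]'
python3 -m creep '[[-0.04,-0.04,0,0,0,0,0],[-0.04,-0.04,0,0,0,0,0],[0,0,0,0,0,0,0],[0,0,0,0,0,0,0],[0,0,0,0,0,0,0]]'
python3 go.py
python3 - <<'E'
from h import *
import cv2
S=optics.get_image("side");T=optics.get_image("top")
cv2.imwrite("pics/f0.png",cv2.cvtColor(cv2.vconcat([cv2.hconcat([cv2.resize(T[215:345,110:240],(400,400)),cv2.resize(T[215:345,410:540],(400,400))]),cv2.resize(S[180:260,210:370],(400,200)),])if 0 else cv2.hconcat([cv2.resize(T[215:345,110:240],(400,400)),cv2.resize(T[215:345,410:540],(400,400))]),cv2.COLOR_RGB2BGR))
cv2.imwrite("pics/f1.png",cv2.cvtColor(cv2.resize(S[170:410,200:420],None,fx=2.5,fy=2.5,interpolation=cv2.INTER_CUBIC),cv2.COLOR_RGB2BGR))
E
```

```text
clock: 44.45
ee_pos: [0.5467, 0.2888, 0.0065]
orientation: [0.979, 2.985, 0.0]
force: [-4.8, -0.7, 6.0]
width: 0.573
clock: 45.08
ee_pos: [0.5447, 0.2879, 0.0234]
orientation: [-0.978, -2.982, 0.004]
force: [0.1, -0.3, 0.6]
width: 1.0
clock: 45.7
ee_pos: [0.5647, 0.1764, 0.1967]
orientation: [0.975, 2.983, 0.002]
force: [1.2, -0.6, 0.3]
width: 0.997
clock: 46.32
ee_pos: [0.5804, 0.0662, 0.195]
orientation: [-0.976, -2.986, -0.0]
force: [0.2, 0.3, 0.1]
width: 1.003
t 46.33 pos [0.5804 0.0662 0.195 ] q [ 0.    0.21 -0.13  1.23  0.    0.63] w 1.003 F [0.2 0.3 0.1]
```

View pics/f0.png

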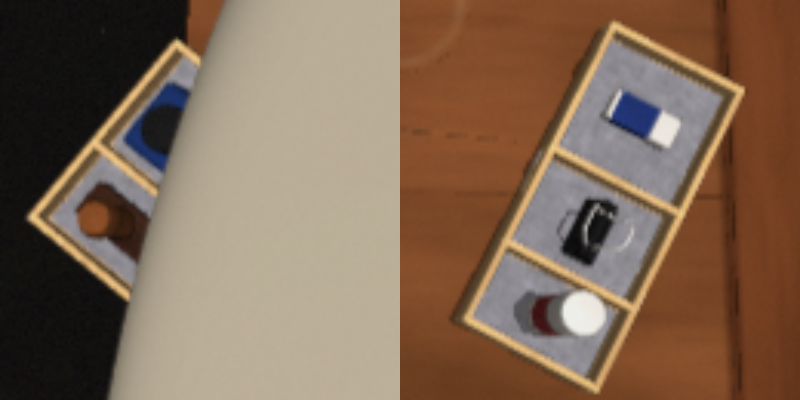

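View pics/f1.png

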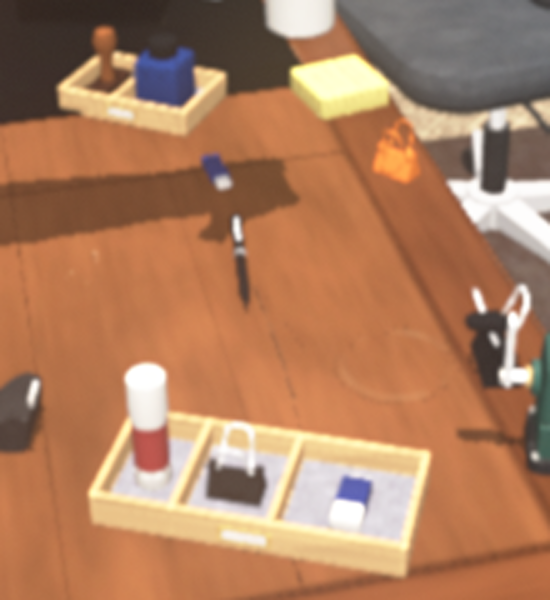

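Both kits look complete. The side crop shows the glue upright at (150,425), clip on its spine (237,480), eraser flat (350,500), stamp (105,58) and ink (165,75), each inside its own compartment; the pen is still at (241,260). The top crop agrees. Handing in.

```bash
python3 -c "
from station import env
print(env.close_job(), env.observe()['clock'])"
```

```text
the job is handed in; nothing more can be done
the job is handed in; nothing more can be done
```

I made up both kits and handed the job in at about 46 s of the 120 s; the hand-in gave no verdict.

- **Paper kit (long tray):** the glue stick is upright in the narrow compartment, the smaller black clip stands on its spine in the middle, and the eraser lies flat in the wide one.
- **Stamping kit (short tray):** the stamp is upright in the narrow compartment and the ink bottle in the wide one.

**Last checks:** the closing pictures showed all five things in their own compartments, upright or flat, and the gripper clear of everything. The arm hid part of the short tray in the top view, so there I relied on the side view. The pen looked unmoved. I judged these by eye and did not compute final positions.

**What failed or disagreed:**
- The first grasp of the clip closed on nothing. The arm's height reading was about 28 mm too low compared with the pictures. I corrected for that from then on, and the tray floor was met where the correction said.
- The second clip grip was too high on the wedge, so I took it again lower down.
- The side camera differed from the top-view positions by about 1.5 pixels, which is small against the compartments.
- The clip and ink bottle met their floors with a measured force. The glue stick, eraser and stamp showed no clear contact, so each may have dropped a few mm on release.
- I viewed 13 pictures.

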